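# Shut the tool drawer and shoot its safety bolt

## Robot

A 7-joint arm with a two-finger parallel gripper is mounted at the origin on the work surface. World frame = base frame: x ahead of the robot, y to its left, z up, the work surface at z = 0. Lengths are in m, angles in rad, forces in N, time in s.
With the tool pointing down it reaches from about 0.425 to 0.875 m from the base axis. Payload 4.7 kg.
Tool frame: the origin (TCP) lies on the mounting face of the last link; the fingertips stand 182 mm ahead of it and the grasp point (between the pads) lies 164 mm ahead of it; x points along the fingers, y is the direction in which the jaws open and shut, and the axes are right-handed (so a half turn about x gives the same grasp; the last joint's range is limited). The gripper opens to 87 mm and grips with 3 to 60 N. Pads are 19 mm wide; open, the fingers measure 117 mm over their backs; the gripper's body (75 mm by 190 mm) begins 51 mm behind the grasp point.
Start: joints at [1.328, 0.321, -0.07, 1.45, 0.023, 1.371, -0.057], TCP at [0.165, -0.629, 0.405] pointing down, gripper open.
Joint ranges: [-2.86, 2.86], [-0.3, 2.09], [-1.38, 1.24], [0.06, 2.45], [-1.56, 4.7], [0.09, 2.05], [-2.69, 2.69]. Speed limits (rad/s): [2.57, 2.57, 3.14, 3.14, 3.14, 3.14, 3.14].

## Interface

Orientations are given as a rotation vector (axis times angle).
In Python, from bench import monitor, get_image, ctrl gives the robot as it stands.
- The arm moves only by the shell command python3 -m creep 'ROWS' [FORCE]. ROWS is JSON, a list of rows, each a list of 7 numbers: the shift along the tool's x, y, z in mm, then the turn, a rotation vector about the tool's x, y, z in rad, then the finger opening in mm, from 0 to 87. A call has 1 to 5 rows; each row shifts and turns the commanded pose from where the row before left it, along the tool's axes as they then stand; what a row does not reach is not made up. A row lasts 1/10 s, in which the tool goes at most 50 mm and 8.59 degrees, less where a joint would pass 70% of its speed; a pose out of reach is approached as far as the arm can. A call is refused whole if a number of a shift passes 50 or a number of a turn 0.15, either way. A call with a gripper value outside its range is refused whole. The fingers move at their own pace and stop on an object; FORCE is the grip in N (left out, the last holds). Time passes only in rows, so rows that do not move let the fingers close. It gives the time, the measured TCP pose, the force and the opening at its end, in the units of the state.
- monitor.get_state(): the state, without advancing time (a new reading comes with each control period).
- get_image(name): name is "scene" or "top"; returns a dict with "img" (480x640x3 uint8, red, green, blue), "mtx" (3x3 intrinsics, pixels), "view" (4x4, takes a point from world to camera coordinates). Camera axes: x right, y up, looking along -z (the intrinsics and any distortion apply to the point x, -y, -z); pixel columns grow to the right and rows downward; lengths in m; the calibration is good to about 2 mm. A picture is of the moment at which its call begins. There is no depth.
- ctrl.close_job(): hands the job in, once; it reports no verdict.
The state is a dict: "time": time; "joint_positions": joint angles; "qd": joint speeds; "joint_torque": joint torques, N m; "position": TCP position; "tool_rot": TCP orientation; "ft_force": force on the tool from outside, world axes, zero at the start; "torque": the same for the moment, N m; "grip_width": opening from 0.0 (shut) to 1.0 (fully open).
Only numpy, scipy, OpenCV 4.12 (cv2) and the standard library are available. Lean on these libraries where they do the work, as an engineer would, in place of code of your own. Each camera call takes 0.05 s, during which the arm holds its last target.

## Task

Push the open steel drawer fully home. Then press the spring catch plate on top of the case down with one fingertip and, keeping it held down all the way, push the bolt's upright tab with the other fingertip until the bolt has gone fully home through the keeper; lift away so that the catch springs right back up and the drawer stays bolted. Press and push only: nothing is to be picked up, and leave the loose things on and around the case where they are.

Things in the scene. Friction and masses are not known exactly. Their poses are not given: they have to be found in the camera images.
- case: Fixed grey sheet-steel drawer case, 240 deep (x) x 300 wide (y) x 75 mm high. Origin: centre of its underside, on the shelf. x points from the drawer front to the back, y left seen from the front, z up; all offsets here are in this frame. On its flat top the bolt lies along y at x = -75 mm; the catch plate lies parallel, centred on x = -13 mm, 62 mm further back.
- drawer (a joint): Opening of the shallow drawer in m: 0 fully home (hard stop), at most 0.1; starts 0.04 to 0.085, drawn out along -x of the case. Stiff runners: about 3 N of drag, no spring.
- drawer_front (a point): Middle of the drawer's flat outer front face, 50 mm above the shelf; moves with the drawer. The face is 296 mm wide, from 8 to 70 mm above the shelf; at 30 mm height a bar handle 80 mm long (y -40 to 40 mm) stands 24 mm out. With the drawer home the face is at x = -132 mm of the case.
- keeper (a point): Middle of the keeper's opening: a square steel loop 20 mm long (y), 29 mm wide (x), top at z = 108.5 mm, on a strap fixed to the drawer front at y = 78 mm; moves with the drawer. With the drawer home (within 3 mm) the opening, 19 mm wide, lines up with the bolt; otherwise the bolt's nose strikes it.
- bolt (a joint): Slide of the bolt in m along +y of the case, towards the keeper: 0 drawn back (start), 0.045 fully home (hard stop). About 2 N of drag. Side teeth (pitch 15 mm) are blocked by the catch's tooth unless the catch is pressed over 6 mm; let up part-way, it stops the bolt at the next notch. Beyond 0.042 the catch can spring up behind the last tooth.
- bolt_tab (a point): Middle of the top edge of the -y face (the face to push, towards +y) of the bolt's upright tab; moves with the bolt. Tab: flat steel, 26 mm wide (x), 8 mm thick (y), top z = 124 mm, rising from the 12 mm round bolt (top z = 96.5 mm). Side teeth (top z = 98 mm) reach back to x = -50 mm. Behind the tab along -y, 55 mm are free up to a bolt guide 99 mm high.
- catch (a joint): How far the spring catch is pressed down in metres: 0 up (start), 0.010 fully down on its stop. Moves straight down; springs up by itself. About 2.4 N starts it, 6.4 N holds it fully down.
- catch_plate (a point): Middle of the top of the catch's aluminium thumb plate: 24 mm wide (x), 110 mm long (y), parallel to the bolt, so a fingertip can slide along it while holding it down. Top at z = 114 mm when up, 104 mm when fully down. Moves with the catch.
- sine_block: Loose bystander on the rear of the case top: aluminium bar 30 x 100 mm (x, y), 34 mm high, on two steel rollers. Origin: centre of underside. Leave it alone.
- collet: Loose bystander on the rear of the case top: round steel collet, 38 mm across, 50 mm high, standing. Origin: centre of underside. Leave it alone.
- clamp: Loose bystander: rusty cast-iron tailstock clamp, 150 x 55 mm, 84 mm high with its stud. Origin: centre of underside. Leave it alone.
- reamer: Loose bystander: reamer in a clear tube with square black ends, 192 mm long (x), 26 mm high. Origin: centre of underside. Leave it alone.
- hammer: Loose bystander: copper soft hammer with wooden handle, lying along its x. Leave it alone.
- spanner: Loose bystander: steel spanner lying along its x. Leave it alone.

How it is judged:
By the outcome, as a careful person would: the job done as asked, in the order asked, and still so for the second after the job is handed in, with the robot touching nothing.
It also fails if it takes over 56 s, if anything falls off the work surface, if the arm or the gripper's body presses on something with over 40 N, if the wrist force passes 120 N, or if a joint passes its speed limit or range.

## Working session

There is one attempt and no reset: what is moved stays moved. The work goes in short steps, Python scripts to look and compute and a shell command to move; the robot and the scene stay as the last step left them, time stands still between calls to the robot, and variables do not carry over. Pictures are saved under pics/ and viewed, and the job is handed in when it is done.

```bash
mkdir -p pics; ls; python3 - <<'E'
from bench import monitor,get_image,ctrl
import cv2,numpy as np
np.set_printoptions(precision=4,suppress=True)
for n in("scene","top"):
    d=get_image(n); cv2.imwrite(f"pics/{n}0.png",d["img"][:,:,::-1]); print(n,d["mtx"],d["view"],[k for k in d])
s=monitor.get_state()
for k in s: print(k,s[k])
E
```

```text
pics
scene [[470.7475   0.     319.1757]
 [  0.     470.7475 241.4347]
 [  0.       0.       1.    ]] [[ 0.3548  0.9349  0.0049 -0.2069]
 [-0.6786  0.2539  0.6893  0.3046]
 [ 0.6432 -0.2479  0.7245 -1.5513]
 [ 0.      0.      0.      1.    ]] ['img', 'mtx', 'view']
top [[511.9618   0.     319.9779]
 [  0.     511.9618 234.4762]
 [  0.       0.       1.    ]] [[-0.0063 -0.9997  0.0254 -0.0123]
 [ 0.9867 -0.0021  0.1626 -0.563 ]
 [-0.1625  0.0261  0.9864 -1.395 ]
 [ 0.      0.      0.      1.    ]] ['img', 'mtx', 'view']
time 0.1
joint_positions [ 1.3281  0.3218 -0.0701  1.4515  0.0226  1.3708 -0.0569]
qd [-0.0005 -0.003  -0.0013 -0.0021  0.0012  0.0015  0.0009]
joint_torque [ -0.0001 -49.2573  -0.4058 -31.3399  -0.0642   0.0396   0.0001]
position [ 0.165  -0.6285  0.4038]
tool_rot [ 2.085   0.271  -2.0856]
ft_force [-0.0382 -0.2553 -0.0482]
torque [-0.0333 -0.0072 -0.0109]
grip_width 1.0012505587947307
```

View pics/scene0.png

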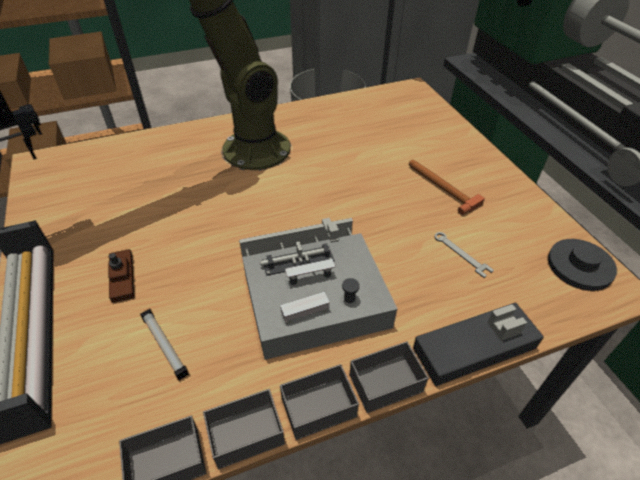

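View pics/top0.png

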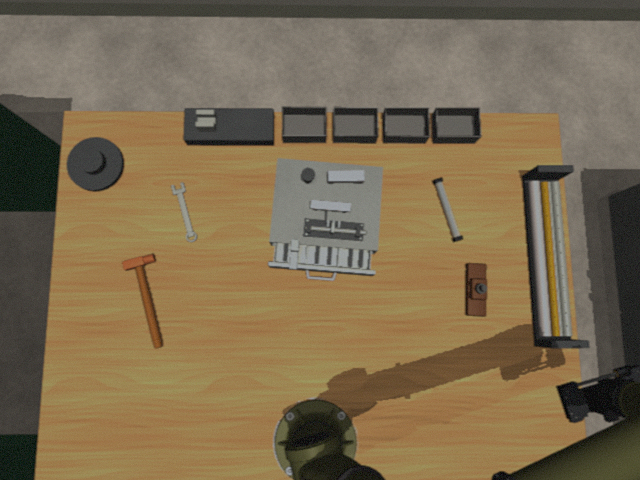

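The top view shows the case at about (327,205) px, with its front facing the robot. The drawer is open towards the bottom of the picture, the keeper is near (293,254) and the arm is at lower right. I'll zoom in to measure.

```bash
python3 - <<'E'
import cv2
t=cv2.imread("pics/top0.png"); s=cv2.imread("pics/scene0.png")
cv2.imwrite("pics/topz.png",cv2.resize(t[145:290,255:400],(780,780*145//145))[:600] if 0 else cv2.resize(t[150:290,250:400],None,fx=4.28,fy=4.28,interpolation=cv2.INTER_CUBIC)[:600])
cv2.imwrite("pics/scz.png",cv2.resize(s[210:360,230:400],None,fx=4,fy=4,interpolation=cv2.INTER_CUBIC))
E
```

```text
(no output)
```

View pics/topz.png

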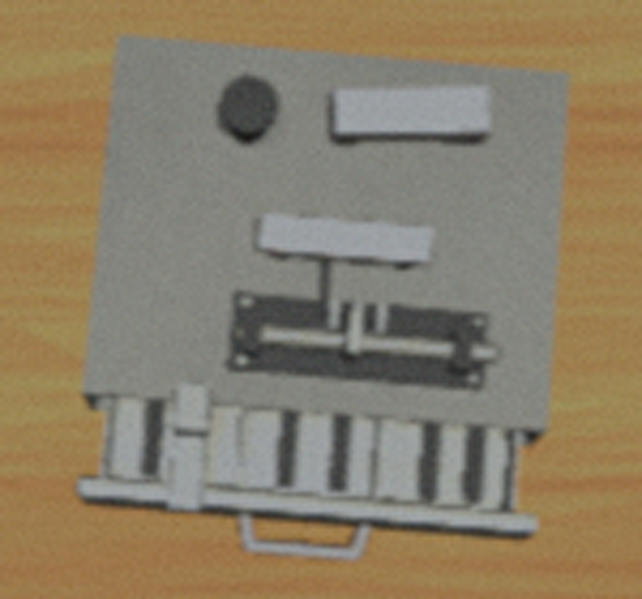

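View pics/scz.png

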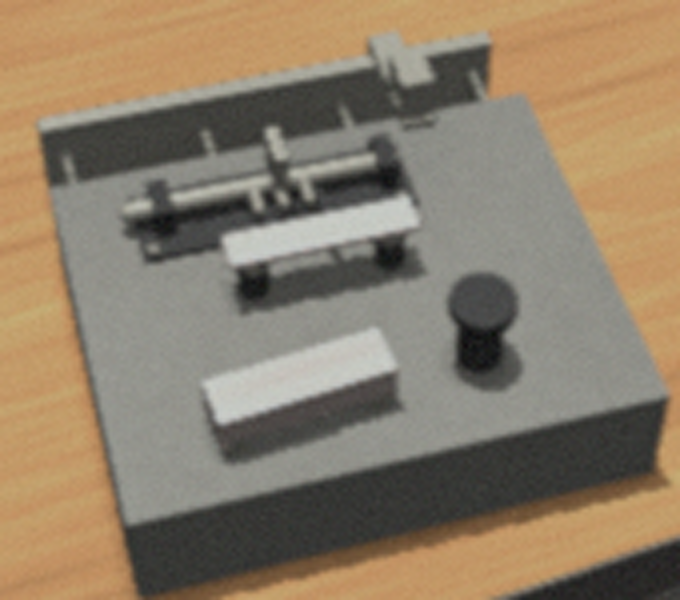

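```bash
cat > h.py <<'E'
import numpy as np, cv2
from scipy.optimize import least_squares
M={"scene":np.array([[470.7475,0,319.1757],[0,470.7475,241.4347],[0,0,1]]),"top":np.array([[511.9618,0,319.9779],[0,511.9618,234.4762],[0,0,1]])}
V={"scene":np.array([[.3548,.9349,.0049,-.2069],[-.6786,.2539,.6893,.3046],[.6432,-.2479,.7245,-1.5513],[0,0,0,1]]),
"top":np.array([[-.0063,-.9997,.0254,-.0123],[.9867,-.0021,.1626,-.563],[-.1625,.0261,.9864,-1.395],[0,0,0,1]])}
def proj(n,p):
    p=np.atleast_2d(p); c=p@V[n][:3,:3].T+V[n][:3,3]
    c=c*[1,-1,-1]; q=c@M[n].T; return q[:,:2]/q[:,2:]
def ray(n,uv,z):
    uv=np.atleast_2d(uv); d=np.c_[uv,np.ones(len(uv))]@np.linalg.inv(M[n]).T*[1,-1,-1]
    R=V[n][:3,:3]; o=-R.T@V[n][:3,3]; d=d@R
    return o+d*((z-o[2])/d[:,2])[:,None]
def tz(a): return np.array(a)/4.28+[250,150]
def sz(a): return np.array(a)/4+[230,210]
def c2w(q,p):
    p=np.atleast_2d(p).astype(float); c,s=np.cos(q[2]),np.sin(q[2])
    return p@np.array([[c,-s,0],[s,c,0],[0,0,1]]).T+[q[0],q[1],0]
E
python3 - <<'E'
from h import *
np.set_printoptions(precision=4,suppress=True)
C=np.array([[.12,.15,.075],[.12,-.15,.075],[-.12,-.15,.075],[-.12,.15,.075]])
T=tz([[120,37],[568,73],[545,432],[87,397]]); S=sz([[665,398],[130,522],[52,187],[525,97]])
for obs in (("top",),("scene",),("top","scene")):
    f=lambda q:np.concatenate([(proj(n,c2w(q,C))-(T if n=="top" else S)).ravel() for n in obs])
    r=least_squares(f,[.6,0,-.08]); print(obs,r.x,r.fun)
q=r.x
W=lambda a:(a-[q[0],q[1],0])@c2w([0,0,q[2]],np.eye(3)).T.T
def inv(p): 
    c,s=np.cos(q[2]),np.sin(q[2]); return (p-[q[0],q[1],0])@np.array([[c,-s,0],[s,c,0],[0,0,1]])
print("plate top",inv(ray("top",tz([[260,213],[434,228],[430,263],[258,249]]),.114)))
print("plate sc",inv(ray("scene",sz([[222,237],[412,200],[421,228],[232,265]]),.114)))
print("tab top",inv(ray("top",tz([[349,303],[363,304],[360,350],[347,350]]),.124)))
print("tab sc",inv(ray("scene",sz([[265,130],[282,128],[288,150],[272,155]]),.124)))
print("keeper top",inv(ray("top",tz([[178,384],[210,387],[207,433],[175,430]]),.1085)))
print("front top edge",inv(ray("top",tz([[80,495],[536,533]]),.070)))
print("front top sc",inv(ray("scene",sz([[40,120],[488,35]]),.070)))
print("rear things sc",ray("scene",sz([[482,275]]),.125))
E
```

```text
('top',) [ 0.6435 -0.0346 -0.0821] [-0.6887 -0.0402  0.4794  0.1127  1.0135  0.1402 -0.7982 -0.2593]
('scene',) [ 0.6483 -0.0318 -0.0931] [ 1.4762 -0.1711 -1.3443  0.5606 -0.4037 -0.1171  0.3666 -1.0505]
('top', 'scene') [ 0.6461 -0.0328 -0.0879] [-1.0545 -1.1993  0.0407 -0.464   0.0675 -0.5076 -1.6698 -1.5229  0.7141
 -1.1851 -1.7485  0.0694 -1.2609 -0.3753 -0.7109 -1.7155]
plate top [[-0.0028  0.0443  0.114 ]
 [-0.0029 -0.0664  0.114 ]
 [-0.0257 -0.0655  0.114 ]
 [-0.0261  0.0436  0.114 ]]
plate sc [[-0.0202 -0.064   0.114 ]
 [-0.0181  0.0457  0.114 ]
 [ 0.0031  0.0445  0.114 ]
 [ 0.0009 -0.0632  0.114 ]]
tab top [[-0.0577 -0.0161  0.124 ]
 [-0.0576 -0.0249  0.124 ]
 [-0.0868 -0.0253  0.124 ]
 [-0.0875 -0.0172  0.124 ]]
tab sc [[-0.0841 -0.0234  0.124 ]
 [-0.083  -0.0135  0.124 ]
 [-0.0652 -0.0144  0.124 ]
 [-0.0639 -0.0242  0.124 ]]
keeper top [[-0.1155  0.0863  0.1085]
 [-0.1157  0.0661  0.1085]
 [-0.1448  0.0654  0.1085]
 [-0.1446  0.0855  0.1085]]
front top edge [[-0.1865  0.1438  0.07  ]
 [-0.1863 -0.1489  0.07  ]]
front top sc [[-0.1797 -0.1452  0.07  ]
 [-0.1781  0.1471  0.07  ]]
rear things sc [[0.704  0.0257 0.125 ]]
```

```bash
cat >> h.py <<'E'
from scipy.spatial.transform import Rotation as Ro
Q=[0.6466,-0.0328,-0.088]
def plan(s,tip_case,jaw):  # jaw: unit vec in case frame along tool y
    """remaining shift (tool axes, mm) and turn to reach a tool-down pose"""
    R0=Ro.from_rotvec(s["tool_rot"]); p=np.array(s["position"])
    j=c2w([0,0,Q[2]],[*jaw,0])[0]; x=np.array([0,0,-1.]); z=np.cross(x,j)
    R1=Ro.from_matrix(np.c_[x,j,z]); tp=c2w(Q,tip_case)[0]+[0,0,.182]
    dt=R0.inv()*R1
    print("t",s["time"],"axes(world cols)\n",R0.as_matrix().round(3))
    print("tip now case",c2wi(p-[0,0,0]+R0.apply([.182,0,0])),"target TCP",tp,"f",np.round(s["ft_force"],2),"w",s["grip_width"])
    print("shift now-axes mm",R0.inv().apply(tp-p)*1e3,"target-axes mm",R1.inv().apply(tp-p)*1e3,"turn",dt.as_rotvec())
def c2wi(p):
    c,s=np.cos(Q[2]),np.sin(Q[2]); return (p-[Q[0],Q[1],0])@np.array([[c,-s,0],[s,c,0],[0,0,1]])
E
cat > w.py <<'E'
import sys,json
from h import *; from bench import monitor
np.set_printoptions(precision=4,suppress=True)
a=[float(v) for v in sys.argv[1:6]]
s=monitor.get_state(); plan(s,a[:3],a[3:5]); print("q",np.round(s["joint_positions"],3))
E
python3 w.py -.26 -.03 .2 0 1; python3 w.py -.26 -.03 .2 0 -1;python3 w.py -.26 -.03 .2 1 0;python3 w.py -.26 -.03 .2 -1 0
```

```text
t 0.1 axes(world cols)
 [[-0.001  0.254 -0.967]
 [ 0.002 -0.967 -0.254]
 [-1.    -0.002  0.   ]]
tip now case [-0.4275 -0.6355  0.2218] target TCP [ 0.385  -0.0398  0.382 ] f [-0.04 -0.26 -0.05] w 1.0012505587947307
shift now-axes mm [  22.6204 -513.4753 -362.2873] target-axes mm [ 21.7665 605.7504 167.3718] turn [-2.7968 -0.0024  0.0005]
q [ 1.328  0.322 -0.07   1.452  0.023  1.371 -0.057]
t 0.1 axes(world cols)
 [[-0.001  0.254 -0.967]
 [ 0.002 -0.967 -0.254]
 [-1.    -0.002  0.   ]]
tip now case [-0.4275 -0.6355  0.2218] target TCP [ 0.385  -0.0398  0.382 ] f [-0.04 -0.26 -0.05] w 1.0012505587947307
shift now-axes mm [  22.6204 -513.4753 -362.2873] target-axes mm [  21.7665 -605.7504 -167.3718] turn [0.3448 0.0004 0.0017]
q [ 1.328  0.322 -0.07   1.452  0.023  1.371 -0.057]
t 0.1 axes(world cols)
 [[-0.001  0.254 -0.967]
 [ 0.002 -0.967 -0.254]
 [-1.    -0.002  0.   ]]
tip now case [-0.4275 -0.6355  0.2218] target TCP [ 0.385  -0.0398  0.382 ] f [-0.04 -0.26 -0.05] w 1.0012505587947307
shift now-axes mm [  22.6204 -513.4753 -362.2873] target-axes mm [  21.7665  167.3718 -605.7504] turn [-1.226  -0.001   0.0015]
q [ 1.328  0.322 -0.07   1.452  0.023  1.371 -0.057]
t 0.1 axes(world cols)
 [[-0.001  0.254 -0.967]
 [ 0.002 -0.967 -0.254]
 [-1.    -0.002  0.   ]]
tip now case [-0.4275 -0.6355  0.2218] target TCP [ 0.385  -0.0398  0.382 ] f [-0.04 -0.26 -0.05] w 1.0012505587947307
shift now-axes mm [  22.6204 -513.4753 -362.2873] target-axes mm [  21.7665 -167.3718  605.7504] turn [1.9156 0.0017 0.0011]
q [ 1.328  0.322 -0.07   1.452  0.023  1.371 -0.057]
```

```bash
python3 -m creep '[[0,0,0,0.115,0,0,0],[0,0,-20,0.115,0,0,0],[0,-20,-30,0.115,0,0,0],[0,-40,-30,0,0,0,0],[0,-40,-30,0,0,0,0]]' 20; python3 w.py -.208 -.03 .2 0 -1
```

```text
time: 0.6
position: [0.2818, -0.5296, 0.4039]
tool_rot: [-2.174, 0.096, 2.176]
ft_force: [1.8, 0.6, -0.2]
grip_width: 0.63
t 0.6 axes(world cols)
 [[-0.001 -0.089 -0.996]
 [ 0.001 -0.996  0.089]
 [-1.    -0.001  0.001]]
tip now case [-0.3198 -0.5268  0.2219] target TCP [ 0.4368 -0.0444  0.382 ] f [ 1.85  0.62 -0.16] w 0.6304623973589658
shift now-axes mm [  22.2963 -497.1046 -110.8985] target-axes mm [  21.8973 -496.9463 -111.6851] turn [-0.0016  0.0006  0.0009]
q [ 1.128  0.219 -0.106  1.581  0.024  1.345 -0.641]
```

```bash
python3 -m creep '[[0,-45,-15,0,0,0,0],[0,-45,-15,0,0,0,0],[0,-45,-15,0,0,0,0],[0,-45,-15,0,0,0,0],[0,-45,-15,0,0,0,0]]';python3 -m creep '[[0,-45,-15,0,0,0,0],[0,-45,-15,0,0,0,0],[0,-45,-5,0,0,0,0],[0,-45,0,0,0,0,0],[0,-45,0,0,0,0,0]]'; python3 w.py -.208 -.03 .1 0 -1
```

```text
time: 1.1
position: [0.376, -0.3111, 0.4044]
tool_rot: [-2.176, 0.096, 2.177]
ft_force: [1.0, -0.4, -0.2]
grip_width: 0.173
time: 1.6
position: [0.4301, -0.0901, 0.4044]
tool_rot: [-2.176, 0.096, 2.177]
ft_force: [0.1, -0.4, 0.5]
grip_width: 0.007
t 1.6 axes(world cols)
 [[-0.001 -0.088 -0.996]
 [-0.    -0.996  0.088]
 [-1.     0.     0.   ]]
tip now case [-0.2107 -0.0762  0.2224] target TCP [ 0.4368 -0.0444  0.282 ] f [ 0.15 -0.36  0.47] w 0.006722795442364162
shift now-axes mm [122.3831 -46.1501  -2.6401] target-axes mm [122.394  -46.1245  -2.5792] turn [ 0.      0.0005 -0.0002]
q [ 0.719 -0.125 -0.523  1.923 -0.064  1.328 -1.444]
```

```bash
python3 -m creep '[[30,-20,-3,0,0,0,0],[40,-20,-2,0,0,0,0],[40,-5,0,0,0,0,0],[12,0,0,0,0,0,0],[0,0,0,0,0,0,0]]'; python3 w.py -.206 -.03 .055 0 -1
python3 - <<'E'
from bench import get_image
import cv2,numpy as np
a=get_image("top")["img"][:,:,::-1][150:290,250:400]; b=get_image("scene")["img"][:,:,::-1][180:330,230:380]
cv2.imwrite("pics/p1.png",np.hstack([cv2.resize(a,(400,373),interpolation=3),cv2.resize(b,(400,373),interpolation=3)]))
E
```

```text
time: 2.1
position: [0.4384, -0.048, 0.2813]
tool_rot: [-2.171, 0.095, 2.18]
ft_force: [0.8, -0.5, -0.2]
grip_width: 0.008
t 2.1 axes(world cols)
 [[-0.004 -0.088 -0.996]
 [ 0.001 -0.996  0.088]
 [-1.    -0.001  0.004]]
tip now case [-0.2068 -0.0334  0.0993] target TCP [ 0.4388 -0.0446  0.237 ] f [ 0.82 -0.52 -0.2 ] w 0.007693624171697164
shift now-axes mm [44.2874 -3.4446 -0.2459] target-axes mm [44.286  -3.4716 -0.0623] turn [-0.0002  0.0042  0.0006]
q [ 0.664  0.004 -0.61   2.075  0.002  1.067 -1.606]
```

View pics/p1.png

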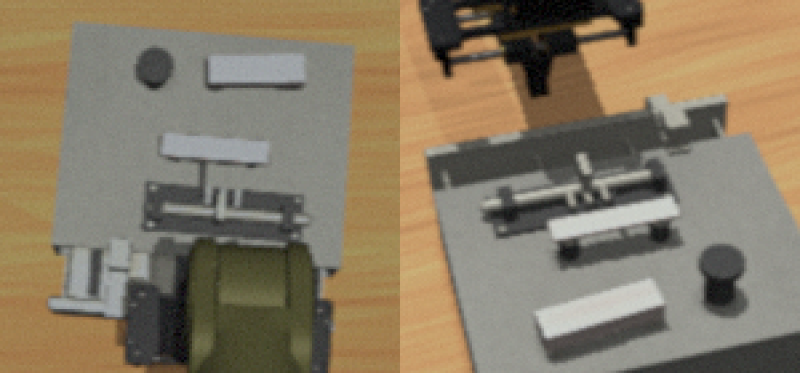

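The left half is the top view: the wrist is over the drawer front, with the keeper free at about (120,250). The right half is the scene view: the closed fingertip at about (540,90) hangs clear in front of the drawer face. I'll lower it and push.

```bash
python3 -m creep '[[25,0,0,0,0,0,0],[18,0,0,0,0,0,0],[0,0,0,0,0,0,0],[0,0,-5,0,0,0,0],[0,0,-8,0,0,0,0]]'; python3 -m creep '[[0,0,-8,0,0,0,0],[0,0,-8,0,0,0,0],[0,0,-8,0,0,0,0],[0,0,-8,0,0,0,0],[0,0,0,0,0,0,0]]';python3 w.py -.1415 -.03 .055 0 -1
```

```text
time: 2.7
position: [0.4528, -0.0494, 0.2413]
tool_rot: [-2.177, 0.098, 2.176]
ft_force: [-2.9, -0.3, 2.7]
grip_width: 0.005
time: 3.2
position: [0.4857, -0.0517, 0.2399]
tool_rot: [-2.179, 0.095, 2.173]
ft_force: [0.9, -0.5, 0.6]
grip_width: 0.01
t 3.2 axes(world cols)
 [[ 0.002 -0.088 -0.996]
 [ 0.001 -0.996  0.088]
 [-1.    -0.001 -0.002]]
tip now case [-0.1582 -0.0328  0.0579] target TCP [ 0.503  -0.0502  0.237 ] f [ 0.86 -0.51  0.55] w 0.009822813529362154
shift now-axes mm [  2.9497  -3.0113 -17.1323] target-axes mm [  2.9054  -3.0123 -17.1397] turn [-0.0001 -0.0024  0.0009]
q [ 0.623  0.177 -0.61   2.012  0.12   0.985 -1.704]
```

```bash
python3 -m creep '[[1,0,-6,0,0,0,0],[0,0,-5,0,0,0,0],[0,0,-3,0,0,0,0],[0,0,0,0,0,0,0]]'; python3 -m creep '[[0,0,-2,0,0,0,0],[0,0,-1,0,0,0,0],[0,0,0,0,0,0,0]]';python3 w.py -.1415 -.03 .055 0 -1
```

```text
time: 3.6
position: [0.4985, -0.0528, 0.2386]
tool_rot: [-2.177, 0.095, 2.176]
ft_force: [-0.4, 0.5, -0.2]
grip_width: 0.001
time: 3.9
position: [0.501, -0.0531, 0.2386]
tool_rot: [-2.176, 0.096, 2.176]
ft_force: [-1.2, 0.5, -0.4]
grip_width: 0.009
t 3.9 axes(world cols)
 [[-0.    -0.088 -0.996]
 [ 0.    -0.996  0.088]
 [-1.    -0.     0.   ]]
tip now case [-0.1432 -0.033   0.0566] target TCP [ 0.503  -0.0502  0.237 ] f [-1.24  0.49 -0.42] w 0.008966007916092136
shift now-axes mm [ 1.632  -2.9791 -1.7277] target-axes mm [ 1.6318 -2.9792 -1.7277] turn [-0.      0.0001  0.0001]
q [ 0.61   0.213 -0.605  1.977  0.144  0.993 -1.722]
```

```bash
for i in 1 2 3 4; do python3 -m creep '[[0,0,-1,0,0,0,0],[0,0,0,0,0,0,0]]'|grep -E "pos|for"; done
```

```text
position: [0.5018, -0.0531, 0.2386]
ft_force: [-4.2, 1.3, 0.4]
position: [0.5022, -0.0531, 0.2386]
ft_force: [-6.4, 1.8, 3.9]
position: [0.5026, -0.0531, 0.2385]
ft_force: [-9.8, 1.9, 6.2]
position: [0.5031, -0.0532, 0.2384]
ft_force: [-11.7, 2.7, 8.4]
```

```bash
for i in 1 2 3; do python3 -m creep '[[0,0,-1,0,0,0,0],[0,0,0,0,0,0,0]]'|grep -E "pos|for"; done; python3 w.py -.1415 -.03 .055 0 -1
python3 - <<'E'
from bench import get_image
import cv2,numpy as np
a=get_image("top")["img"][:,:,::-1][150:290,250:400]; b=get_image("scene")["img"][:,:,::-1][180:330,230:380]
cv2.imwrite("pics/p2.png",np.hstack([cv2.resize(a,(400,373),interpolation=3),cv2.resize(b,(400,373),interpolation=3)]))
E
```

```text
position: [0.5034, -0.0532, 0.2382]
ft_force: [-13.0, 2.0, 10.5]
position: [0.5039, -0.0532, 0.2381]
ft_force: [-16.7, 2.7, 12.9]
position: [0.5043, -0.0532, 0.2379]
ft_force: [-17.8, 2.3, 15.1]
t 5.3 axes(world cols)
 [[-0.014 -0.088 -0.996]
 [-0.    -0.996  0.088]
 [-1.     0.001  0.014]]
tip now case [-0.1425 -0.0331  0.0559] target TCP [ 0.503  -0.0502  0.237 ] f [-17.76   2.27  15.14] w 0.008205549816880844
shift now-axes mm [ 0.9237 -2.8512  1.5113] target-axes mm [ 0.9064 -2.8502  1.5237] turn [-0.0001  0.0139 -0.0013]
q [ 0.604  0.227 -0.603  1.964  0.152  1.009 -1.729]
```

View pics/p2.png

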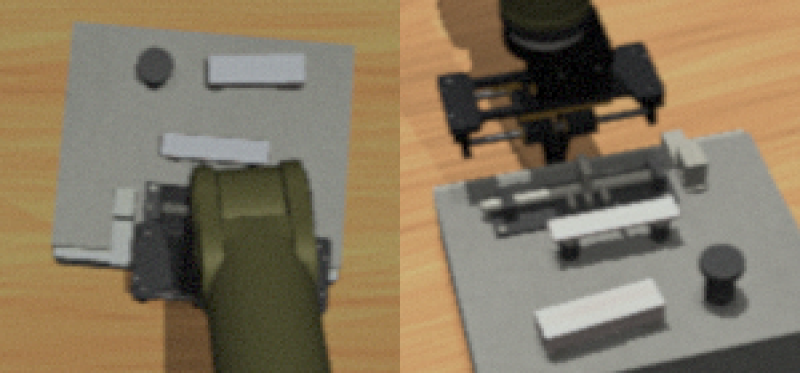

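The left half shows the drawer face flush with the case front at about (90,255) and the keeper at (125,200) beside the bolt axis. The force rises while the tip stays put, so the drawer is on its hard stop. I'll back off and rise.

```bash
python3 -m creep '[[0,0,5,0,0,0,0],[0,0,8,0,0,0,0],[0,0,8,0,0,0,0],[-15,0,8,0,0,0,0],[-40,0,0,0,0,0,0]]'; python3 -m creep '[[-40,0,0,0,0,0,0],[-40,0,0,0,0,0,0],[-10,0,0,-0.13,0,0,0],[0,0,0,-0.13,0,0,47],[0,0,0,-0.13,0,0,47]]'
python3 w.py -.044 -.040 .18 1 0
python3 - <<'E'
from bench import get_image
import cv2,numpy as np
a=get_image("top")["img"][:,:,::-1][150:290,250:400]; b=get_image("scene")["img"][:,:,::-1][180:330,230:380]
cv2.imwrite("pics/p3.png",np.hstack([cv2.resize(a,(400,373),interpolation=3),cv2.resize(b,(400,373),interpolation=3)]))
E
```

```text
time: 5.9
position: [0.4767, -0.0515, 0.2915]
tool_rot: [-2.169, 0.095, 2.183]
ft_force: [0.1, -0.8, -0.0]
grip_width: 0.003
time: 6.4
position: [0.4793, -0.0514, 0.385]
tool_rot: [2.059, 0.316, -2.052]
ft_force: [1.1, 0.6, 0.3]
grip_width: 0.11
t 6.4 axes(world cols)
 [[ 0.004  0.302 -0.953]
 [-0.002 -0.953 -0.302]
 [-1.     0.003 -0.003]]
tip now case [-0.1643 -0.0334  0.203 ] target TCP [ 0.5993 -0.0688  0.362 ] f [1.13 0.62 0.27] w 0.11019031378469399
shift now-axes mm [  23.4388   52.7457 -109.0297] target-axes mm [ 22.9865 121.015    6.7796] turn [-1.176  -0.0011 -0.004 ]
q [ 0.671 -0.006 -0.612  1.864 -0.002  1.279 -1.204]
```

View pics/p3.png

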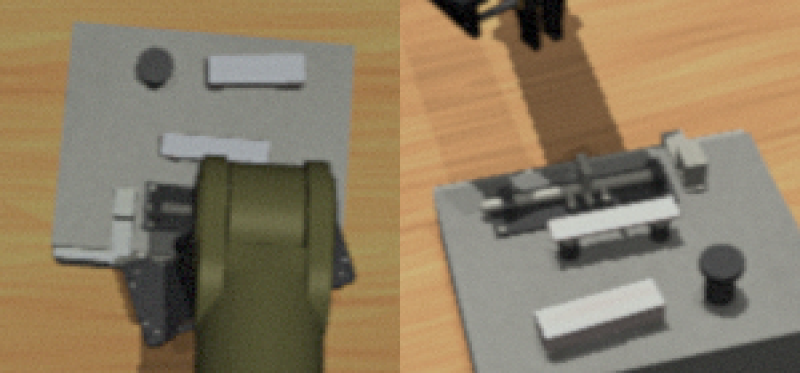

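The picture shows the drawer still flush and the gripper above, clear of everything. Next I rotate the jaws along case x and open to 47 mm.

```bash
python3 -m creep '[[0,0,0,-0.147,0,0,47],[0,0,0,-0.147,0,0,47],[0,0,0,-0.147,0,0,47],[0,0,0,-0.147,0,0,47],[0,0,0,-0.147,0,0,47]]'; python3 -m creep '[[0,0,0,-0.147,0,0,47],[0,10,0,-0.147,0,0,47],[0,20,0,-0.147,0,0,47],[0,40,2,0,0,0,47],[0,40,5,0,0,0,47]]'
python3 w.py -.044 -.040 .18 1 0
```

```text
time: 7.0
position: [0.4791, -0.0513, 0.3838]
tool_rot: [1.589, 0.908, -1.588]
ft_force: [0.3, 0.4, 0.4]
grip_width: 0.529
time: 7.5
position: [0.5879, -0.0743, 0.3843]
tool_rot: [1.28, 1.16, -1.279]
ft_force: [0.1, -0.2, 0.9]
grip_width: 0.539
t 7.5 axes(world cols)
 [[ 0.002  0.995 -0.097]
 [-0.001 -0.097 -0.995]
 [-1.     0.002  0.001]]
tip now case [-0.0545 -0.0467  0.2023] target TCP [ 0.5993 -0.0688  0.362 ] f [ 0.07 -0.21  0.88] w 0.5390921322334269
shift now-axes mm [22.266  10.7194 -6.6386] target-axes mm [22.2528 10.8165 -6.5243] turn [-0.0087  0.0009 -0.0018]
q [ 0.603  0.263 -0.617  1.612  0.157  1.315 -0.134]
```

```bash
python3 -m creep '[[20,10,-3,-0.009,0,0,47],[30,1,-1,0,0,0,47],[12,0,0,0,0,0,47],[0,0,0,0,0,0,47]]'
python3 w.py -.044 -.043 .13 1 0
python3 - <<'E'
from bench import get_image
import cv2,numpy as np
a=get_image("top")["img"][:,:,::-1][150:290,250:400]; b=get_image("scene")["img"][:,:,::-1][190:310,240:360]
cv2.imwrite("pics/p4.png",np.hstack([cv2.resize(a,(200,187),interpolation=3)[:187],cv2.resize(b,(600,600),interpolation=3)[:187]]) if 0 else cv2.resize(b,(600,600),interpolation=3))
E
```

```text
time: 7.9
position: [0.5972, -0.0714, 0.3197]
tool_rot: [1.27, 1.171, -1.275]
ft_force: [0.6, -1.2, 0.2]
grip_width: 0.542
t 7.9 axes(world cols)
 [[-0.004  0.996 -0.086]
 [ 0.001 -0.086 -0.996]
 [-1.    -0.004 -0.   ]]
tip now case [-0.0465 -0.0428  0.1377] target TCP [ 0.599  -0.0718  0.312 ] f [ 0.63 -1.25  0.16] w 0.5422972784833432
shift now-axes mm [7.659  1.8157 0.1836] target-axes mm [7.6662 1.7853 0.1782] turn [ 0.0023 -0.0002  0.004 ]
q [ 0.578  0.334 -0.608  1.665  0.201  1.21  -0.161]
```

View pics/p4.png

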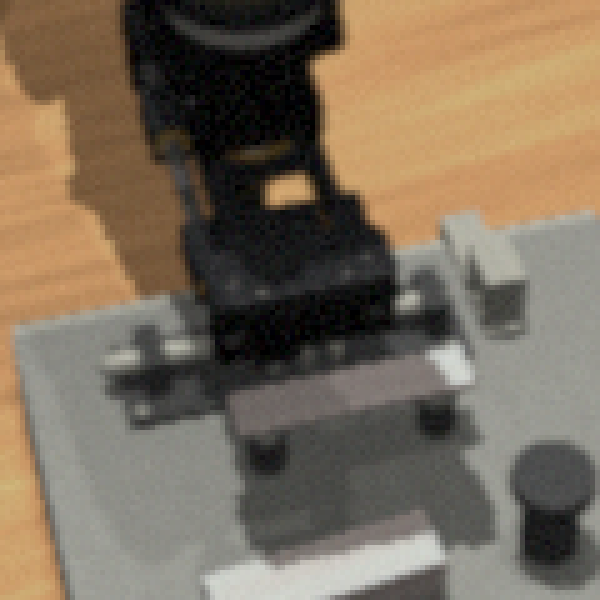

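```bash
python3 - <<'E'
from h import *
from bench import get_image
np.set_printoptions(precision=1,suppress=True)
for x in(-.0155,-.0775):
  for z in(.1377,.207): 
    P=[[x+a,-.043+b,z] for a in(-.0075,.0075) for b in(-.0095,.0095)]
    print(x,z,(proj("scene",c2w(Q,P))-[240,190])*5)
print("body",(proj("scene",c2w(Q,[[.05,-.08,.207],[.05,-.005,.207]]))-[240,190])*5)
b=get_image("scene")["img"][:,:,::-1][190:280,260:340]; b=np.clip(b.astype(float)*2.5,0,255).astype(np.uint8)
cv2.imwrite("pics/p5.png",cv2.resize(b,(533,600),interpolation=3))
a=get_image("top")["img"][:,:,::-1][150:290,250:400];cv2.imwrite("pics/p5t.png",cv2.resize(a,(640,597),interpolation=3))
E
```

```text
-0.0155 0.1377 [[249.5 352.2]
 [291.5 343.5]
 [257.4 377.2]
 [299.8 368.3]]
-0.0155 0.207 [[242.8 242.6]
 [287.  233.9]
 [251.1 267.8]
 [295.7 258.9]]
-0.0775 0.1377 [[218.2 253.6]
 [258.7 245.6]
 [225.5 276.8]
 [266.4 268.6]]
-0.0775 0.207 [[210.3 143.6]
 [252.8 135.6]
 [217.9 166.8]
 [260.8 158.7]]
body [[217.1 384.4]
 [399.9 346.3]]
```

View pics/p5.png

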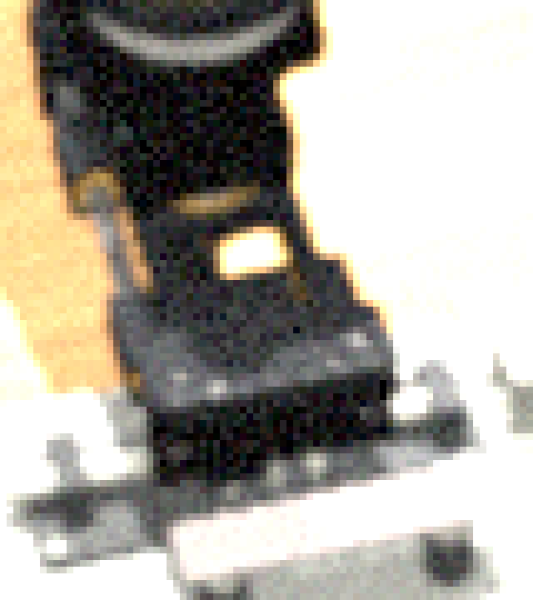

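View pics/p5t.png

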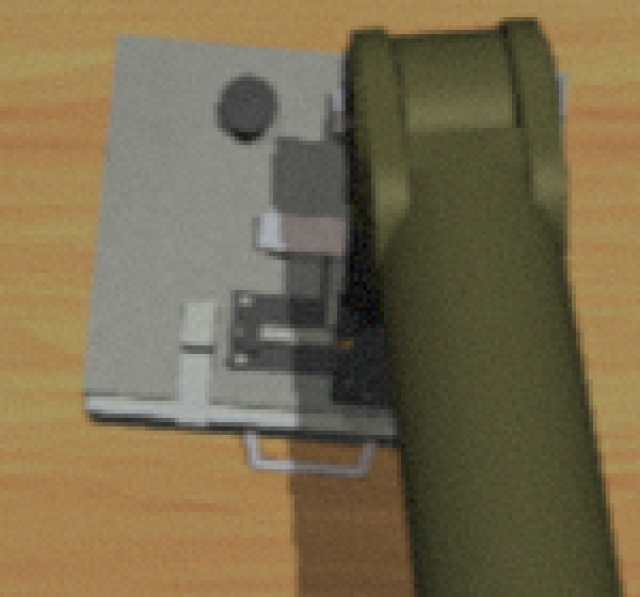

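The top picture shows the drawer home, with the keeper at about (197,325) in line with the bolt. In the scene picture the gripper body hides the fingers. I'll descend by force and height.

```bash
python3 -m creep '[[8,1.5,0,0,0,0.003,47],[8,0,0,0,0,0,47],[4,0,0,0,0,0,47],[0,0,0,0,0,0,47]]'|grep -E "pos|for"; for i in 1 2 3; do python3 -m creep '[[2,0,0,0,0,0,47],[0,0,0,0,0,0,47]]'|grep -E "pos|for"; done;python3 w.py -.044 -.043 .104 1 0
```

```text
position: [0.5992, -0.0714, 0.3006]
ft_force: [0.1, -0.4, 0.2]
position: [0.5997, -0.0713, 0.2996]
ft_force: [-0.2, 0.7, -0.7]
position: [0.5996, -0.0713, 0.2976]
ft_force: [-0.1, 0.6, -0.0]
position: [0.5998, -0.0713, 0.2959]
ft_force: [-0.4, 0.0, 2.8]
t 9.1 axes(world cols)
 [[ 0.004  0.996 -0.084]
 [-0.    -0.084 -0.996]
 [-1.     0.004  0.   ]]
tip now case [-0.0426 -0.0425  0.1139] target TCP [ 0.599  -0.0718  0.286 ] f [-0.38  0.    2.79] w 0.5406454873409313
shift now-axes mm [ 9.9262 -0.8347  0.492 ] target-axes mm [ 9.9291 -0.7974  0.4968] turn [ 0.004   0.0002 -0.0036]
q [ 0.571  0.359 -0.602  1.687  0.219  1.161 -0.172]
```

Contact came at tip z = 114 mm with 2.8 N, which matches the raised plate. I'll press it down.

```bash
for i in 1 2 3; do python3 -m creep '[[2,0,0,0,0,0,47],[2,0,0,0,0,0,47],[0,0,0,0,0,0,47]]'|grep -E "pos|for"; done;python3 w.py -.044 -.043 .104 1 0
```

```text
position: [0.5998, -0.0714, 0.2918]
ft_force: [-0.1, -0.2, 3.4]
position: [0.5999, -0.0713, 0.2878]
ft_force: [-1.4, 0.6, 6.1]
position: [0.6, -0.0712, 0.2863]
ft_force: [-5.3, -0.1, 18.0]
t 10.0 axes(world cols)
 [[ 0.004  0.996 -0.084]
 [-0.002 -0.084 -0.996]
 [-1.     0.004  0.001]]
tip now case [-0.0423 -0.0426  0.1043] target TCP [ 0.599  -0.0718  0.286 ] f [-5.31 -0.11 17.98] w 0.5391475991755079
shift now-axes mm [ 0.2667 -0.9386  0.6184] target-axes mm [ 0.2696 -0.9351  0.6224] turn [ 0.0039  0.0013 -0.004 ]
q [ 0.568  0.368 -0.599  1.696  0.227  1.143 -0.178]
```

```bash
python3 -m creep '[[-0.8,0,0,0,0,0,47],[0,0,-2,0,0,0,47],[0,0,-2,0,0,0,47],[0,0,0,0,0,0,47]]'|grep -E "pos|for"; for i in 1 2 ; do python3 -m creep '[[0,0,-2,0,0,0,47],[0,0,-2,0,0,0,47],[0,0,0,0,0,0,47]]'|grep -E "pos|for"; done;python3 w.py -.044 -.043 .104 1 0
```

```text
position: [0.6001, -0.0701, 0.2864]
ft_force: [-6.0, -5.5, 13.3]
position: [0.6011, -0.0666, 0.2864]
ft_force: [-2.6, -6.5, 10.7]
position: [0.6016, -0.0628, 0.2864]
ft_force: [-1.0, -6.0, 10.4]
t 11.0 axes(world cols)
 [[ 0.007  0.996 -0.087]
 [-0.006 -0.087 -0.996]
 [-1.     0.007  0.006]]
tip now case [-0.0408 -0.0349  0.1044] target TCP [ 0.599  -0.0718  0.286 ] f [-1.04 -6.03 10.45] w 0.5413510027323685
shift now-axes mm [ 0.4345 -1.8649  9.1244] target-axes mm [ 0.3965 -1.8533  9.1285] turn [ 0.0009  0.0057 -0.0073]
q [ 0.553  0.369 -0.601  1.695  0.233  1.141 -0.199]
```

```bash
for i in 1 2 3; do python3 -m creep '[[0,-0.8,-3,0,0,0,47],[0,0,-3,0,0,0,47],[0,0,-3,0,0,0,47],[0,0,0,0,0,0,47]]'|grep -E "pos|for"; done;python3 w.py -.043 .011 .104 1 0
```

```text
position: [0.6019, -0.0539, 0.2864]
ft_force: [1.0, -6.7, 8.1]
position: [0.602, -0.0449, 0.2864]
ft_force: [1.4, -7.6, 9.0]
position: [0.602, -0.0359, 0.2864]
ft_force: [1.4, -7.1, 8.6]
t 12.2 axes(world cols)
 [[ 0.008  0.996 -0.087]
 [-0.006 -0.087 -0.996]
 [-1.     0.009  0.006]]
tip now case [-0.0426 -0.0081  0.1044] target TCP [ 0.6047 -0.0181  0.286 ] f [ 1.39 -7.07  8.61] w 0.5368753357980305
shift now-axes mm [  0.2778   1.1564 -18.0399] target-axes mm [  0.3696   1.1436 -18.0391] turn [ 0.0009  0.0056 -0.0087]
q [ 0.519  0.367 -0.612  1.7    0.236  1.14  -0.247]
```

```bash
python3 -m creep '[[0.5,0,-3,0,0,0,47],[0,0,-3,0,0,0,47],[0,0,-3,0,0,0,47],[0,0,0,0,0,0,47]]'|grep -E "pos|for"; for i in 1 2 3; do python3 -m creep '[[0,0,-2,0,0,0,47],[0,0,-1,0,0,0,47],[0,0,0,0,0,0,47]]'|grep -E "pos|for"; done;python3 w.py -.043 .011 .104 1 0
```

```text
position: [0.6028, -0.0275, 0.2863]
ft_force: [-0.6, -8.2, 10.7]
position: [0.603, -0.0248, 0.2863]
ft_force: [-0.2, -8.7, 10.9]
position: [0.6033, -0.0219, 0.2863]
ft_force: [0.1, -9.7, 12.1]
position: [0.6035, -0.0189, 0.2863]
ft_force: [0.3, -8.5, 11.7]
t 13.5 axes(world cols)
 [[ 0.008  0.996 -0.088]
 [-0.008 -0.088 -0.996]
 [-1.     0.009  0.007]]
tip now case [-0.0426  0.0088  0.1043] target TCP [ 0.6047 -0.0181  0.286 ] f [ 0.32 -8.54 11.71] w 0.5353578933355818
shift now-axes mm [ 0.311   1.115  -0.9452] target-axes mm [ 0.3081  1.1178 -0.9428] turn [-0.0002  0.007  -0.0086]
q [ 0.494  0.37  -0.617  1.698  0.241  1.141 -0.279]
```

Getting near the expected end at y of about 11 mm. I'll take 1 mm steps until the force rises.

```bash
for i in 1 2 3 4 5 6; do python3 -m creep '[[0,0,-1,0,0,0,47],[0,0,0,0,0,0,47]]'|grep -E "pos|for"; done;python3 w.py -.043 .011 .104 1 0
```

```text
position: [0.6036, -0.018, 0.2863]
ft_force: [-0.2, -8.9, 11.9]
position: [0.6037, -0.0177, 0.2863]
ft_force: [-1.8, -10.4, 12.3]
position: [0.6037, -0.0175, 0.2863]
ft_force: [-1.3, -11.2, 12.5]
position: [0.6038, -0.0172, 0.2863]
ft_force: [-1.4, -13.7, 13.6]
position: [0.6038, -0.017, 0.2863]
ft_force: [-1.9, -15.3, 13.2]
position: [0.6039, -0.0167, 0.2863]
ft_force: [-1.7, -16.0, 14.3]
t 14.7 axes(world cols)
 [[ 0.007  0.996 -0.09 ]
 [-0.014 -0.09  -0.996]
 [-1.     0.008  0.013]]
tip now case [-0.0426  0.0098  0.1043] target TCP [ 0.6047 -0.0181  0.286 ] f [ -1.72 -16.05  14.28] w 0.5429294117793346
shift now-axes mm [0.3403 0.9895 1.2287] target-axes mm [0.3164 0.9889 1.2356] turn [-0.0025  0.0132 -0.0077]
q [ 0.487  0.37  -0.616  1.697  0.248  1.144 -0.29 ]
```

```bash
python3 -m creep '[[0,0,-1,0,0,0,47],[0,0,-1,0,0,0,47],[0,0,-1,0,0,0,47],[0,0,0,0,0,0,47]]'|grep -E "pos|for";python3 w.py -.043 .011 .104 1 0
python3 - <<'E'
from bench import get_image
import cv2,numpy as np
b=get_image("scene")["img"][:,:,::-1][200:290,270:370]
a=get_image("top")["img"][:,:,::-1][190:260,260:340]
cv2.imwrite("pics/p6.png",np.hstack([cv2.resize(a,(400,350),interpolation=3),cv2.resize(b,(390,350),interpolation=3)]))
E
```

```text
position: [0.604, -0.016, 0.2863]
ft_force: [-3.2, -20.5, 14.2]
t 15.1 axes(world cols)
 [[ 0.006  0.996 -0.092]
 [-0.018 -0.092 -0.996]
 [-1.     0.007  0.017]]
tip now case [-0.0426  0.0099  0.1044] target TCP [ 0.6047 -0.0181  0.286 ] f [ -3.19 -20.53  14.2 ] w 0.5390660329860948
shift now-axes mm [0.3709 0.9031 1.9727] target-axes mm [0.3309 0.8978 1.9822] turn [-0.004   0.017  -0.0072]
q [ 0.484  0.371 -0.615  1.696  0.251  1.146 -0.295]
```

View pics/p6.png

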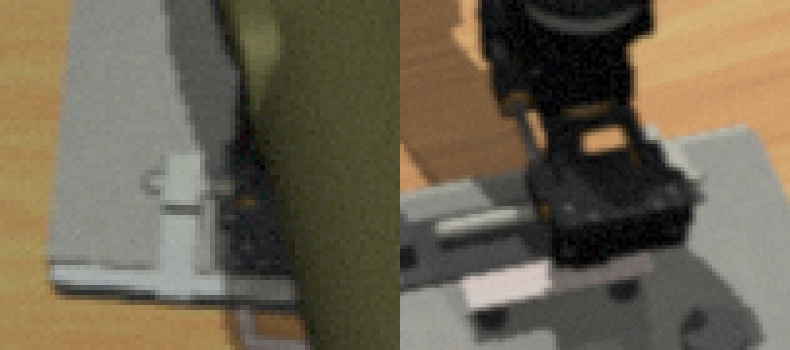

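The bolt nose shows beyond the keeper at about (150,183) in the left half, and the tip has stopped on a firm stop. I'll relieve the side load and lift straight up.

```bash
python3 -m creep '[[0,0,3,0,0,0,47],[0,0,3,0,0,0,47],[-3,0,0,0,0,0,47],[-8,0,0,0,0,0,47],[-10,0,0,0,0,0,47]]'; python3 -m creep '[[-20,0,0,0,0,0,47],[-40,0,0,0,0,0,47],[-40,0,0,0,0,0,47],[0,-40,0,0,0,0,47],[0,-40,0,0,0,0,47]]';python3 -m creep '[[0,-40,30,0,0,0,47],[0,-30,40,0,0,0,47],[0,0,40,0,0,0,47],[0,0,40,0,0,0,47],[0,0,40,0,0,0,47]]'; python3 -m creep '[[0,0,40,0,0,0,47],[0,0,40,0,0,0,47],[0,0,0,0,0,0,47]]'
python3 - <<'E'
from bench import get_image
import cv2,numpy as np
a=get_image("top")["img"][:,:,::-1]; b=get_image("scene")["img"][:,:,::-1]
cv2.imwrite("pics/top9.png",a);cv2.imwrite("pics/scene9.png",b)
cv2.imwrite("pics/p7t.png",cv2.resize(a[150:290,250:400],None,fx=4.28,fy=4.28,interpolation=3)[:600])
cv2.imwrite("pics/p7s.png",cv2.resize(b[210:360,230:400],None,fx=4,fy=4,interpolation=3))
E
```

```text
time: 15.7
position: [0.6016, -0.0169, 0.3028]
tool_rot: [1.267, 1.161, -1.278]
ft_force: [-0.3, -8.9, -5.2]
grip_width: 0.538
time: 16.2
position: [0.522, -0.0043, 0.4051]
tool_rot: [1.274, 1.166, -1.267]
ft_force: [-0.4, -0.4, -0.3]
grip_width: 0.54
time: 16.7
position: [0.4357, -0.1894, 0.4042]
tool_rot: [1.272, 1.166, -1.269]
ft_force: [0.6, 0.5, -1.0]
grip_width: 0.539
time: 17.0
position: [0.4276, -0.2738, 0.4032]
tool_rot: [1.277, 1.162, -1.277]
ft_force: [-0.8, -0.2, -0.5]
grip_width: 0.536
```

View pics/p7t.png

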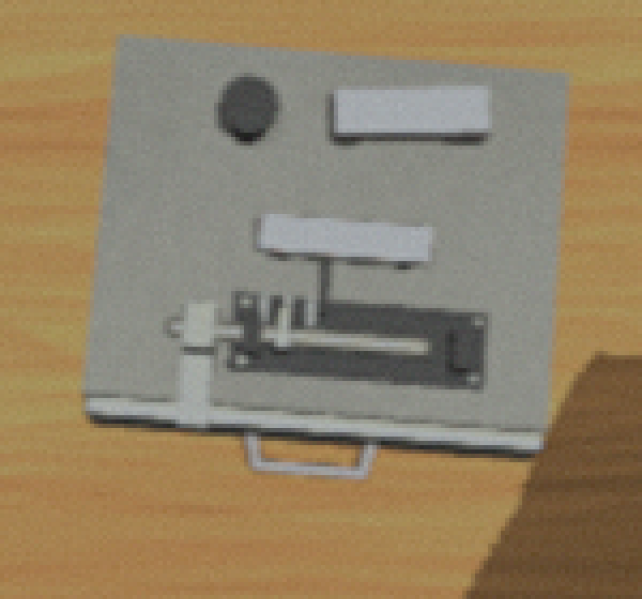

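View pics/p7s.png

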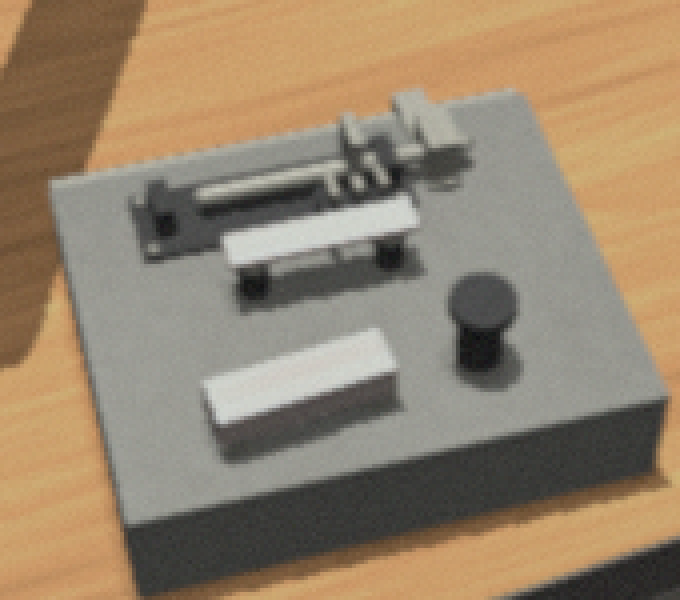

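The top view shows the tab moved from about (355,325) to (284,325), and the bolt nose is through the keeper at (173,327). The plate corners (260,213) and (222,237) are where they were at the start. One numeric check before handing in.

```bash
python3 - <<'E'
from h import *
from bench import monitor,ctrl
np.set_printoptions(precision=4,suppress=True)
a=c2wi(ray("top",tz([[355,326]]),.124));b=c2wi(ray("top",tz([[284,322]]),.124));print("tab travel mm",(b-a)*1e3)
print("face",c2wi(ray("top",tz([[88,413],[542,448]]),.07)))
for n,r in(("scene",(258,283,283,337)),("top",(198,214,308,354))):
    o=cv2.imread(f"pics/{n}0.png",0).astype(np.float32);w=cv2.imread(f"pics/{n}9.png",0).astype(np.float32)
    y0,y1,x0,x1=r
    print(n,"plate shift px",cv2.phaseCorrelate(o[y0:y1,x0:x1].copy(),w[y0:y1,x0:x1].copy(),cv2.createHanningWindow((x1-x0,y1-y0),cv2.CV_32F)))
    d=cv2.absdiff(cv2.GaussianBlur(o,(5,5),0),cv2.GaussianBlur(w,(5,5),0))>18
    k,_,st,_=cv2.connectedComponentsWithStats(d.astype(np.uint8)); print([s.tolist() for s in st[1:] if s[4]>30])
print(ctrl.close_job())
E
```

```text
tab travel mm [[-1.2931 44.3462  0.    ]]
face [[-0.1339  0.1437  0.07  ]
 [-0.1317 -0.1494  0.07  ]]
scene plate shift px ((-0.22999504024756234, 0.4929904118326167), 0.850493912520232)
[[98, 0, 57, 35, 1333], [43, 0, 311, 309, 19107], [191, 0, 37, 76, 808], [234, 0, 15, 3, 36], [245, 37, 33, 39, 366], [112, 47, 6, 8, 32], [247, 73, 11, 21, 148], [218, 74, 14, 37, 185], [0, 92, 43, 69, 1405], [101, 182, 51, 33, 423], [29, 221, 7, 5, 31], [310, 244, 19, 16, 138], [330, 246, 18, 12, 156], [272, 257, 8, 5, 35], [260, 259, 9, 12, 70]]
top plate shift px ((0.023546069314644313, -0.18513260114429286), 0.9905644735942284)
[[309, 218, 16, 14, 119], [293, 220, 8, 10, 62], [271, 227, 296, 253, 28361], [292, 234, 7, 8, 46], [269, 242, 10, 4, 34], [290, 254, 6, 14, 61], [326, 254, 6, 11, 42], [466, 264, 17, 51, 298], [268, 266, 23, 5, 74], [296, 268, 71, 9, 254], [490, 366, 150, 114, 7360], [282, 409, 6, 7, 32], [279, 419, 9, 15, 90], [635, 431, 5, 8, 36], [312, 433, 12, 11, 67], [279, 444, 48, 36, 537], [615, 472, 25, 8, 174]]
the job is handed in; nothing more can be done
None
```

The drawer is home and bolted, and the job is handed in, about 17 s into the 56 s allowed. It reports no verdict, so this rests on my own checks.

**What I did**
- I pushed the drawer with closed fingertips until it met its hard stop. The force rose to about 18 N while the tip stayed put.
- I pressed the catch plate to its stop, with the tip at 104.3 mm. Every reading during the push stayed at 104.3–104.4 mm, with 8–14 N of vertical force.
- With the other fingertip I pushed the bolt's tab until it stopped firmly, with 20 N along the bolt. Then I lifted away.

**Last checks**
- **Bolt:** the tab had moved about 44.3 mm by camera, against 45 mm fully home. That is within measuring error, and the nose shows beyond the keeper.
- **Drawer:** the face is at x of about -132 to -134 mm, against -132 mm when home.
- **Catch:** the plate is back at its starting place in both views, to within 0.5 px. The full 10 mm of press would show as about 3 px in the scene view.
- **Bystanders:** on the case top, the sine block and the collet have not moved in the pictures. The only change near any loose thing is a patch around the clamp in the before/after comparison, both views. I put it down to the arm's moving shadow because the arm never came near the clamp, but I did not look at it up close.

**Disagreements**
- The two cameras disagreed by up to about 5 mm on the case position. I used the joint fit of both, and the heights and stops felt by contact agreed with it to about 1 mm.
- During the bolt push the gripper hid the fingers, so holding the catch was confirmed by height and force, not by sight.

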